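# Park the foil box behind the post

### The arm

A 6-joint arm with a two-finger parallel gripper is mounted at the origin on the work surface. World frame = base frame: x ahead of the robot, y to its left, z up, the work surface at z = 0. Lengths are in m, angles in rad, forces in N, time in s.
With the tool pointing down it reaches from about 0.3 to 0.875 m from the base axis. Payload 6.4 kg.
Tool frame: the origin (TCP) lies on the mounting face of the last link; the fingertips stand 173 mm ahead of it and the grasp point (between the pads) lies 155 mm ahead of it (ctrl.grip_point_offset is the distance from the TCP to the grasp point, in m); z points along the fingers, y is the line along which they close (so a half turn about z gives the same grasp; the last joint's range is limited). The gripper opens to 85 mm and grips with 20 to 120 N. Pads are 22 mm wide; open, the fingers measure 114 mm over their backs; the gripper's body (76 mm by 85 mm) begins 54 mm behind the grasp point. The pads swing forward as they close: fully open they stand 13 mm farther back than shut.
Start: joints at [-1.48, 0.181, 1.607, -0, 1.354, -0.206], TCP at [0.168, -0.55, 0.405] pointing down, gripper open.
Joint ranges: [-2.99, 2.99], [-0.89, 2.07], [0.3, 2.58], [-1.14, 4.28], [0, 2.63], [-3.12, 3.12]. Speed limits (rad/s): [2.57, 2.57, 3.01, 3.14, 3.14, 3.14].

### API

Orientations are given as a unit quaternion [w, x, y, z].
In Python, from bench import status, imaging, ctrl, models gives the robot as it stands.
- The arm moves only by the tool send_rows, never from a script. Its argument "commands" is a list that holds one entry, the list of rows, each a list of 6 numbers: the shift along the tool's x, y, z normalised to -1 to 1, where 1 is 3 cm, then the turn, a rotation vector about the tool's x, y, z normalised to -1 to 1, where 1 is 0.1 rad. A call has 1 to 8 rows; each row shifts and turns the commanded pose from where the row before left it, along the tool's axes as they then stand; what a row does not reach is not made up. A row lasts 1/12 s, in which the tool goes at most 41.7 mm and 7.16 degrees, less where a joint would pass 70% of its speed; a pose out of reach is approached as far as the arm can. A call with a number of a shift or a turn outside -1 to 1 is refused whole. A call with a gripper value outside its range is refused whole. "jaw" is the opening, from 0 (shut) to 1 (fully open), set as the call begins (left out, the last holds). The fingers move at their own pace and stop on an object; the grip force is fixed at half the most. Time passes only in rows, so rows that do not move let the fingers close. It gives the time, the measured TCP pose, the force, the opening and the grip force at its end, in the units of the state.
- status.get_obs(): the state, without advancing time (a new reading comes with each control period).
- imaging.camera(name): name is "scene" or "top"; returns a dict with "image" (400x640x3 uint8, blue, green, red), "depth" (400x640 float32, m along the optical axis (not along the pixel's ray), 0 where there is no reading), "mtx" (3x3 intrinsics, pixels), "k1" (the pictures are not rectified: a ray, as slopes to the right and down, at radius r is drawn at 1 + k1 r^2 times it, then the intrinsics apply), "pose" (4x4, takes a point from camera to world coordinates). Camera axes: x right, y down, z forward; pixel columns grow to the right and rows downward; lengths in m; the calibration is good to about 2 mm. A picture is of the moment at which its call begins.
- ctrl.hand_in(): hands the job in; it is judged then, once.
Trained networks look in a picture, given as the dict that the camera call returned (one of the last four; its "shot" number tells which), for a name from the list of things; names that differ only in an ending like _2 or _b are one class to them, and where a whole thing is asked for, a point or a joint stands for the part that bears it (a point fixed in the world has none). Each returns a list of dicts, best first, with "confidence" (0 to 1); they miss things now and then, are a little off and sometimes report something else, mostly with a low value. They report only what shows in the picture. A call takes as long as a camera call.
- models.recognise(picture, name): "centre" ([column, row] in pixels, amid what is visible of it).
- models.regions_of(picture, name): "region" (400x640 bool, what is visible of it) and "centre" ([column, row] in pixels, amid what is visible of it).
The state is a dict: "time_s": time; "q": joint angles; "dq": joint speeds; "joint_efforts": joint torques, N m; "eef_pos": TCP position; "eef_rot": TCP orientation; "wrist_force": force on the tool from outside, world axes, zero at the start; "torque": the same for the moment, N m; "opening": opening from 0.0 (shut) to 1.0 (fully open); "grasp_force": force on a finger pad.
Only numpy, scipy, OpenCV 4.12 (cv2) and the standard library are available. Lean on these libraries where they do the work, as an engineer would, in place of code of your own. Each camera call takes 0.05 s, during which the arm holds its last target. There are 200 camera calls.

### The job

Put the long blue box of kitchen foil away in the wooden bay on the bar counter, pushing it along the counter with the fingers: do not pick it up, lift it or tip it. It does not fit straight in past the steel post, so push it at an angle until its right end is behind the post, then push its left end so that it swings in too and the box lies square in the bay, flush along the back rail. Leave the glass, the jigger and the bitters bottle where they stand.

Things in the scene. Friction and masses are not known exactly. Their poses are not given: they have to be found in the camera images.
- bay: Fixed U of pale timber rails, 40 mm high, 14 mm thick, open to the robot, over a thin black mat (marking only). Origin on the counter where the stowed box's centre belongs; x points into the bay, y to its left; turned up to 0.18 rad. Back rail's inner face at x = +22.5 mm; end cheeks' inner faces at y = +170 and -170 mm, reaching out to x = -27.5 mm
- post_top (a point): Centre of the top of the fixed upright steel post, 20 mm diameter, 60 mm tall, in front of the bay's right part: at x = -52.5, y = -115 mm in the bay's frame (flat foot is look only). 65 mm free between post and back rail, 275 mm between left cheek and post (less than the box's length). Axes as the bay's
- foil: The rigid foil box, origin at the centre of its underside: 300 mm long (its y), 45 wide (x), 45 high, 0.3 to 0.65 kg; blue, silver band along its sides, white strip on top, orange band near each end. It slides when pushed low. Starts in front of the bay, right end left of the post, turned -0.2 to 0.5 rad from the bay (positive: right end nearer the bay)
- foil_left_end (a point): Centre of the box's left end face (its +y end), 150 mm from its centre; axes as those of the box
- foil_right_end (a point): Centre of the box's right end face (its -y end, the one next to the post), 150 mm from its centre; axes as those of the box
- glass: Rocks glass, clear, 80 mm diameter, 90 mm tall, standing right of the bay; origin at the centre of its underside. Not to be disturbed
- jigger: Steel jigger (waisted measuring cup), 46 mm diameter, 90 mm tall, standing front right of the bay; origin at the centre of its underside. Not to be disturbed
- bitters: Small amber bitters bottle, 48 mm diameter, 130 mm tall, standing behind the left part of the bay's back rail; origin at the centre of its underside. Not to be disturbed

How it is judged:
By the outcome, as a careful person would: the job done as asked, in the order asked, and still so for the second after the job is handed in, with the robot touching nothing.
It also fails if it takes over 64 s, if anything falls off the work surface, if the arm or the gripper's body presses on something with over 40 N, if the wrist force passes 120 N, or if a joint passes its speed limit or range.

## Working session

There is one attempt and no reset: what is moved stays moved. The work goes in short steps, Python scripts to look and compute and a tool call to move; the robot and the scene stay as the last step left them, time stands still between calls to the robot, and variables do not carry over. Pictures are saved under pics/ and viewed, at most 10 in all, crops included, and the job is handed in when it is done.

Besides the shell and the picture viewer there is one more tool, called after "Emit:" by a JSON object that holds its "op" and its "data". send_rows: Moves the arm, as the interface text tells. Its arguments: {"type":"object","properties":{"commands":{"type":"array"},"jaw":{"type":"number"}},"required":["commands"]}

```bash
mkdir -p pics; cat > h.py <<'E'
import numpy as np, cv2
from bench import status, imaging, ctrl, models
def world(p,uv,d=None,z=None):
    K=p["mtx"];k1=p["k1"];T=np.array(p["pose"])
    uv=np.atleast_2d(np.array(uv,float))
    s=cv2.undistortPoints(uv[:,None,:],np.array(K,float),np.array([k1,0,0,0,0.]))[:,0]
    r=np.c_[s,np.ones(len(s))]
    if d is not None: return (r*np.array(d).reshape(-1,1))@T[:3,:3].T+T[:3,3]
    w=r@T[:3,:3].T
    return T[:3,3]+w*((z-T[2,3])/w[:,2])[:,None]
def cloud(p,m):
    v,u=np.nonzero(m&(p["depth"]>0)); 
    return world(p,np.c_[u,v],p["depth"][v,u])
def names(p):
    for n in ["bay","post_top","foil","foil_left_end","foil_right_end","glass","jigger","bitters"]:
        for r in models.recognise(p,n)[:2]:
            c=np.array(r["centre"]);i=np.round(c).astype(int)
            print(n,round(r["confidence"],2),c.round(),world(p,c,p["depth"][i[1],i[0]]).round(3))
E
python3 - <<'E'
from h import *
for n in["scene","top"]:
    p=imaging.camera(n);cv2.imwrite(f"pics/{n}0.png",p["image"]);print(n,np.array(p["pose"]).round(2).tolist());names(p)
o=status.get_obs();print(o)
E
```

```text
scene [[-0.84, 0.45, -0.3, 0.88], [0.54, 0.72, -0.45, 0.4], [0.01, -0.54, -0.84, 0.84], [0.0, 0.0, 0.0, 1.0]]
bay 0.8 [318. 249.] [[0.663 0.075 0.   ]]
post_top 0.83 [318. 246.] [[0.657 0.069 0.001]]
foil 0.62 [380. 242.] [[0.55  0.152 0.046]]
foil_left_end 0.56 [382. 242.] [[0.544 0.153 0.042]]
foil_right_end 0.72 [378. 240.] [[0.551 0.145 0.045]]
glass 0.79 [271. 151.] [[ 0.62  -0.222  0.017]]
glass 0.2 [318. 249.] [[0.661 0.076 0.001]]
jigger 0.73 [322. 118.] [[ 0.481 -0.192  0.09 ]]
jigger 0.73 [381. 240.] [[0.545 0.149 0.046]]
bitters 0.94 [336. 329.] [[0.747 0.265 0.095]]
top [[0.0, -1.0, 0.1, 0.53], [-1.0, -0.0, -0.0, -0.01], [0.0, -0.1, -1.0, 1.06], [0.0, 0.0, 0.0, 1.0]]
bay 0.72 [286. 185.] [[ 0.665  0.065 -0.001]]
post_top 0.58 [285. 185.] [[ 0.665  0.068 -0.   ]]
foil 0.67 [255. 238.] [[0.541 0.129 0.045]]
foil 0.46 [412. 270.] [[ 0.476 -0.203  0.09 ]]
foil_left_end 0.73 [256. 238.] [[0.542 0.126 0.048]]
foil_right_end 0.92 [254. 239.] [[0.539 0.13  0.049]]
glass 0.75 [407. 192.] [[ 0.648 -0.211  0.006]]
jigger 0.84 [412. 267.] [[ 0.482 -0.204  0.086]]
bitters 0.97 [197. 150.] [[0.727 0.249 0.092]]
{'time_s': 0.9, 'q': array([-1.48028496e+00,  1.80791516e-01,  1.60697589e+00, -4.43863102e-06,
        1.35378100e+00, -2.06320193e-01]), 'dq': array([-0.00015384, -0.00064412, -0.00232617,  0.00155206, -0.00122285,
       -0.00022555]), 'joint_efforts': array([-2.63599914e-04, -4.44835389e+01, -3.51682699e+01, -3.31456713e-04,
        6.26546334e-04,  1.15485648e-05]), 'eef_pos': array([ 0.16819012, -0.54987812,  0.4047049 ]), 'eef_rot': array([ 2.19599266e-05,  9.89006509e-01,  1.47871986e-01, -3.44390900e-06]), 'wrist_force': array([-0.92742893, -0.40534734, -0.86878738]), 'torque': array([-0.02185482, -0.002203  ,  0.01046222]), 'grasp_force': 0.0, 'opening': 0.9998410487322729}
```

View pics/top0.png

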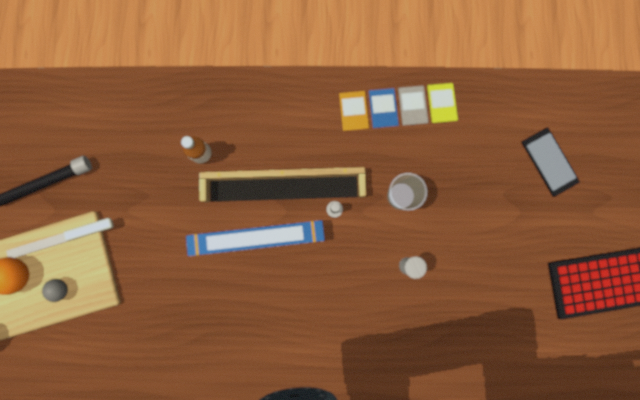

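View pics/scene0.png

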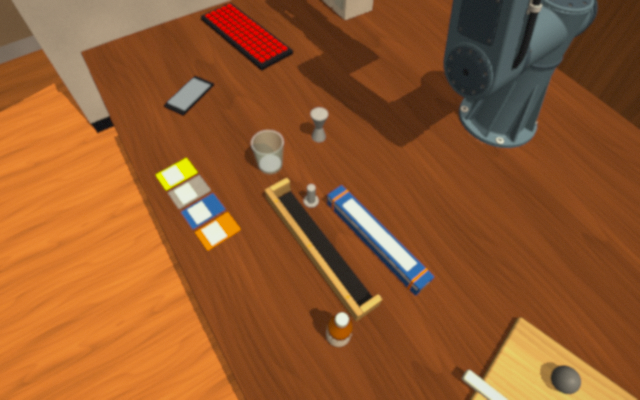

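The top view shows the bay at cols 200–366, rows 170–200, the post at (334,208), the box from (188,245) to (323,232), the glass at (408,192), the jigger at (413,267) and the bitters at (197,150). Next I fit the poses from depth.

```bash
cat >> h.py <<'E'
def foil(p):
    """(cx,cy,yaw of box y-axis relative world y) from blue/white top at z=.045 by depth+region"""
    hsv=cv2.cvtColor(p["image"],cv2.COLOR_BGR2HSV)
    v,u=np.mgrid[:400,:640]
    d=p["depth"]; W=world(p,np.c_[u.ravel(),v.ravel()],d.ravel()).reshape(400,640,3)
    blue=(hsv[...,0]>95)&(hsv[...,0]<125)&(hsv[...,1]>110)
    near=(W[...,0]>.4)&(W[...,0]<.72)&(W[...,1]<.4)&(W[...,1]>-.15)&(d>0)
    seed=cv2.morphologyEx((blue&near).astype(np.uint8),cv2.MORPH_CLOSE,np.ones((17,17)))
    n,l,s,_=cv2.connectedComponentsWithStats(seed); k=1+np.argmax(s[1:,4])
    m=(l==k)&(abs(W[...,2]-.045)<.012)
    P=W[m][:,:2].astype(np.float32)
    c,(a,b),ang=cv2.minAreaRect(P)
    bx=cv2.boxPoints((c,(a,b),ang)); e=[bx[1]-bx[0],bx[2]-bx[1]]
    e=max(e,key=np.linalg.norm); e=e/np.linalg.norm(e); e=e if e[1]>0 else -e
    c0=P.mean(0); t=(P-c0)@e
    _,_,V=np.linalg.svd(P-c0,full_matrices=False); f=V[0] if V[0][1]>0 else -V[0]
    return np.array(c),sorted((a,b)),np.arctan2(-e[0],e[1]),np.arctan2(-f[0],f[1]),c0,len(P)
E
python3 - <<'E'
from h import *
p=imaging.camera("top")
print("foil",foil(p))
v,u=np.mgrid[:400,:640]; d=p["depth"]; W=world(p,np.c_[u.ravel(),v.ravel()],d.ravel()).reshape(400,640,3)
hsv=cv2.cvtColor(p["image"],cv2.COLOR_BGR2HSV)
roi=(u>190)&(u<380)&(v>160)&(v<205)
m=roi&(abs(W[...,2]-.04)<.008)&(hsv[...,0]<30)&(hsv[...,1]>50)
P=W[m][:,:2].astype(np.float32); c,s,a=cv2.minAreaRect(P); print("bay",c,s,a,cv2.boxPoints((c,s,a)).round(3).tolist(),len(P))
m2=(abs(u-334)<12)&(abs(v-208)<12)&(W[...,2]>.03)&(W[...,1]<.03); print("post",W[m2].mean(0),np.median(W[m2],0),W[m2].max(0),W[m2].min(0),m2.sum())
for n in["glass","jigger"]:
    r=models.regions_of(p,n)[0]; C=cloud(p,r["region"]); print(n,r["centre"],np.percentile(C,[5,50,95],axis=0).round(3).tolist())
big=cv2.resize(p["image"][140:300,170:450],None,fx=2.85,fy=2.85,interpolation=cv2.INTER_CUBIC)
cv2.imwrite("pics/crop.png",big)
E
```

```text
foil (array([0.54279149, 0.12896371]), [0.04196435585618019, 0.2975651025772095], np.float32(0.11392824), np.float32(0.11552689), array([0.5427781, 0.1286993], dtype=float32), 2590)
bay (0.6756822466850281, 0.0753822773694992) (0.08876806497573853, 0.3746969699859619) 1.9880262613296509 [[0.625, 0.26100000739097595], [0.6380000114440918, -0.11299999803304672], [0.7269999980926514, -0.10999999940395355], [0.7139999866485596, 0.2639999985694885]] 1368
post [ 0.60364312 -0.04275944  0.12285862] [ 0.60921774 -0.04397955  0.05961652] [ 0.61803112 -0.01290239  1.05593392] [ 0.52685142 -0.05401561  0.0310639 ] 77
glass [408.5, 195.1] [[0.611, -0.232, 0.003], [0.646, -0.207, 0.033], [0.674, -0.165, 0.091]]
jigger [413.0, 269.4] [[0.464, -0.231, 0.0], [0.483, -0.208, 0.089], [0.501, -0.193, 0.092]]
```

View pics/crop.png

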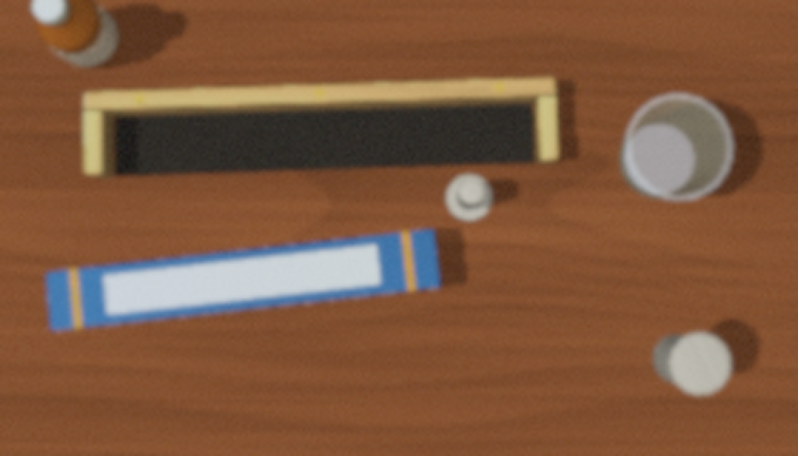

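```bash
python3 - <<'E'
from h import *
from scipy.optimize import minimize
p=imaging.camera("top")
v,u=np.mgrid[:400,:640]; uv=np.c_[u.ravel(),v.ravel()]
img=cv2.cvtColor(p["image"],cv2.COLOR_BGR2GRAY).astype(float)
hsv=cv2.cvtColor(p["image"],cv2.COLOR_BGR2HSV)
W=world(p,uv,z=.04).reshape(400,640,3)
roi=(u>190)&(u<378)&(v>160)&(v<212)&~((u>322)&(v>194))
pale=(hsv[...,2]>150)&(hsv[...,0]<32)&roi
def U(q):
    c,s=np.cos(q[2]),np.sin(q[2]); dx=W[...,0]-q[0];dy=W[...,1]-q[1]
    x=c*dx+s*dy; y=-s*dx+c*dy
    sg=lambda t:1/(1+np.exp(-np.clip(t/.001,-50,50)))
    box=lambda a,b,t:sg(t-a)*sg(b-t)
    return np.maximum(box(.0225,.0365,x)*box(-.184,.184,y), box(-.0275,.0365,x)*np.maximum(box(.17,.184,y),box(-.184,-.17,y)))
f=lambda q:((U(q)-pale)[roi]**2).sum()
best=min((minimize(f,[x,y,a],method="Nelder-Mead",options=dict(initial_simplex=[[x,y,a],[x+.01,y,a],[x,y+.01,a],[x,y,a+.04]])) for x in(.655,.67) for y in(.07,.08) for a in(.03,.06)),key=lambda r:r.fun)
q=best.x;print("bay",q,best.fun,pale.sum())
R=np.array([[np.cos(q[2]),-np.sin(q[2])],[np.sin(q[2]),np.cos(q[2])]])
print("post pred",q[:2]+R@[-.0525,-.115], "seen",world(p,[335,206.7],z=.06))
c,_,a,_,_,_=foil(p)
print("foil in bay",R.T@(c-q[:2]),a-q[2])
for n,t in(("R",-.15),("L",.15)): print(n,R.T@(c+t*np.array([-np.sin(a),np.cos(a)])-q[:2]))
for n,w in(("glass",(.646,-.207)),("jig",(.482,-.208))): print(n,R.T@(np.array(w)-q[:2]))
E
```

```text
bay [0.65835863 0.0718707  0.03651045] 110.01554100603386 1465
post pred [ 0.61009138 -0.04496904] seen [[ 0.60992989 -0.0454067   0.06      ]]
foil in bay [-0.11319898  0.06116968] 0.07939758806255563
R [-0.10130185 -0.08835778]
L [-0.12509611  0.21069714]
glass [-0.02252982 -0.27823373]
jig [-0.18645703 -0.27324668]
```

Emit:
{"op": "send_rows", "data": {"commands": [[[0.69,-0.715,0,0,0,0],[0.69,-0.715,0,0,0,0],[0.69,-0.715,0,0,0,0],[0.69,-0.715,0,0,0,0],[0.69,-0.715,0,0,0,0],[0.69,-0.715,0,0,0,0],[0.69,-0.715,0,0,0,0],[0.69,-0.715,0,0,0,0]]], "jaw": 0}}

```text
time_s: 1.77
eef_pos: [0.2767, -0.336, 0.4048]
eef_rot: [0.0, 0.989, 0.148, 0.0]
wrist_force: [0.9, -1.0, 0.5]
opening: 0.001
grasp_force: 0.0
```

Emit:
{"op": "send_rows", "data": {"commands": [[[0.69,-0.715,0,0,0,0],[0.69,-0.715,0,0,0,0],[0.69,-0.715,0,0,0,0],[0.69,-0.715,0,0,0,0],[0.69,-0.715,0,0,0,0],[0.69,-0.715,0,0,0,0],[0.69,-0.715,0,0,0,0],[0.69,-0.715,0,0,0,0]]]}}

```text
time_s: 2.43
eef_pos: [0.3849, -0.1234, 0.405]
eef_rot: [0.0, 0.989, 0.148, 0.0]
wrist_force: [0.5, -0.4, -0.6]
opening: 0.004
grasp_force: 0.0
```

Emit:
{"op": "send_rows", "data": {"commands": [[[0.69,-0.715,0,0,0,0],[0.69,-0.715,0,0,0,0],[0.69,-0.715,0,0,0,0],[0.69,-0.715,0,0,0,0],[0.69,-0.715,0,0,0,0],[0.69,-0.715,0,0,0,0],[0.69,-0.715,0,0,0,0],[0.69,-0.715,0,0,0,0]]]}}

```text
time_s: 3.1
eef_pos: [0.4931, 0.0893, 0.4048]
eef_rot: [0.0, 0.989, 0.148, 0.0]
wrist_force: [0.0, -1.2, 0.2]
opening: -0.001
grasp_force: 0.0
```

Emit:
{"op": "send_rows", "data": {"commands": [[[0,0,0.92,0,0,0],[0,0,0.92,0,0,0],[0,0,0.92,0,0,0],[0,0,0.92,0,0,0],[0,0,0.92,0,0,0],[0,0,0.92,0,0,0],[0,0,0.92,0,0,0],[0,0,0.92,0,0,0]]]}}

```text
time_s: 3.77
eef_pos: [0.4927, 0.0877, 0.1828]
eef_rot: [0.0, 0.989, 0.148, 0.0]
wrist_force: [-0.2, -0.3, -0.7]
opening: 0.002
grasp_force: 0.0
```

Emit:
{"op": "send_rows", "data": {"commands": [[[0.2,0.02,0,0,0,0],[0.2,0.02,0,0,0,0],[0.2,0.02,0,0,0,0],[0.2,0.02,0,0,0,0],[0.2,0.02,0,0,0,0],[0.2,0.02,0,0,0,0],[0.2,0.02,0,0,0,0]]]}}

```text
time_s: 4.35
eef_pos: [0.5349, 0.0961, 0.1849]
eef_rot: [0.0, 0.989, 0.148, 0.0]
wrist_force: [-2.7, -1.6, 3.5]
opening: 0.001
grasp_force: 2.0
```

```bash
cat >> h.py <<'E'
B=np.array([0.6584,0.0719]);BY=.0365
R=np.array([[np.cos(BY),-np.sin(BY)],[np.sin(BY),np.cos(BY)]])
def rep(save=None):
    p=imaging.camera("top")
    if save: cv2.imwrite(f"pics/{save}.png",p["image"])
    c,s,a,a2,c0,n=foil(p)
    print("rect c",R.T@(c-B),"size",np.round(s,3),"th",a-BY,a2-BY,n,"world",c,a)
    for nm,t in(("R",-.15),("L",.15)): print(nm,(R.T@(c+t*np.array([-np.sin(a),np.cos(a)])-B)).round(4))
    n=np.array([np.cos(a-BY),np.sin(a-BY)]); q=R.T@(c-B)-np.array([-.0525,-.115])
    print("axis dist from post",q@n)
    o=status.get_obs(); print("tcp bay",R.T@(o["eef_pos"][:2]-B),o["eef_pos"],o["time_s"],o["wrist_force"].round(1))
    return p
E
python3 -c "
from h import *
rep('a1')"
```

```text
rect c [-0.07386482 -0.05005541] size [0.042 0.06 ] th 0.15519437 0.14203379 475 world [0.586411   0.01918247] 0.19169436
R [-0.0507 -0.1983]
L [-0.0971  0.0981]
axis dist from post -0.011069416960306463
tcp bay [-0.12149154  0.02873014] [0.53594096 0.09617755 0.18501188] 4.4 [-1.3 -0.5  0.3]
```

View pics/a1.png

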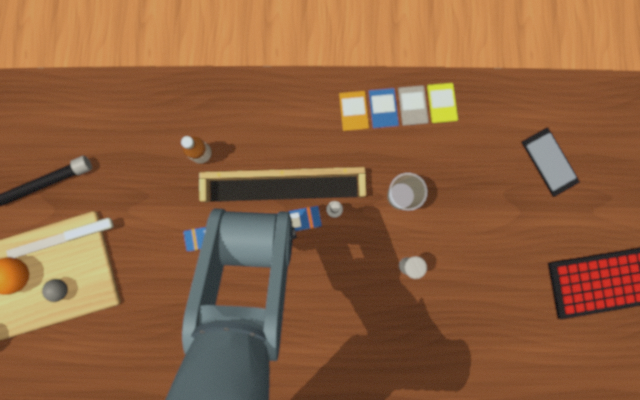

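The arm hides the middle, but both box ends show: left at (195,240), right at (306,219), close to the post at (335,208). I'll use all blue pixels in the fit.

```bash
sed -i 's/m=(l==k)&/m=cv2.morphologyEx((blue\&near).astype(np.uint8),cv2.MORPH_OPEN,np.ones((3,3))).astype(bool)\&/' h.py
python3 -c "
from h import *
rep()"
```

```text
rect c [-0.09114327  0.06715114] size [0.043 0.297] th 0.15863469 0.15175018 451 world [0.56486696 0.13568042] 0.1951347
R [-0.0674 -0.081 ]
L [-0.1148  0.2153]
axis dist from post -0.0093836133843615
tcp bay [-0.12187175  0.028699  ] [0.53556214 0.09613255 0.18476559] 4.45 [ 0.5 -0.1  0.4]
```

Emit:
{"op": "send_rows", "data": {"commands": [[[-0.4,0,0,0,0,0],[0,0.6,0,0,0,0],[0,0.6,0,0,0,0],[0.2,0,0,0,0,0],[0.2,0,0,0,0,0],[0.2,0,0,0,0,0],[0.2,0,0,0,0,0],[0.2,0,0,0,0,0]]]}}

```text
time_s: 5.12
eef_pos: [0.5621, 0.0676, 0.1838]
eef_rot: [-0.0, 0.989, 0.148, -0.0]
wrist_force: [-2.7, -1.2, 3.1]
opening: 0.002
grasp_force: 1.7
```

```bash
python3 -c "
from h import *
rep()"
```

```text
rect c [-0.07876753  0.07310351] size [0.043 0.298] th 0.2467199 0.2445432 320 world [0.57701725 0.14208044] 0.2832199
R [-0.0421 -0.0724]
L [-0.1154  0.2186]
axis dist from post 0.020467371142794222
tcp bay [-0.09532259 -0.0006324 ] [0.56316397 0.06778952 0.18406702] 5.1667 [-0.2 -0.1  1. ]
```

Emit:
{"op": "send_rows", "data": {"commands": [[[0.2,0,0,0,0,0],[0.2,0,0,0,0,0],[-0.4,0,0,0,0,0],[-0.2,0,-0.8,0,0,0],[0,0,-0.8,0,0,0],[0,-0.9,-0.8,0,0,0],[0,-0.9,0,0,0,0],[0,-0.9,0,0,0,0]]]}}

```text
time_s: 5.83
eef_pos: [0.5337, 0.1435, 0.2584]
eef_rot: [0.0, 0.989, 0.147, 0.003]
wrist_force: [0.4, 0.4, -0.5]
opening: 0.001
grasp_force: 0.0
```

```bash
python3 -c "
from h import *
rep()"
```

```text
rect c [-0.04528043 -0.00108552] size [0.046 0.137] th 0.3054703 0.37802464 341 world [0.61318934 0.06916283] 0.3419703
R [-0.0002 -0.1441]
L [-0.0904  0.142 ]
axis dist from post 0.041144179237881974
tcp bay [-0.12415495  0.08009705] [0.53140485 0.14741305 0.25715116] 5.8833 [-2.9  3.1 -0.7]
```

Emit:
{"op": "send_rows", "data": {"commands": [[[0.24,-0.9,0,0,0,0],[0.24,-0.9,0,0,0,0],[0.24,-0.9,0,0,0,0],[0.24,-0.9,0,0,0,0],[0.24,-0.9,0,0,0,0],[0.24,-0.9,0,0,0,0.4],[0,0,0,0,0,0]]]}}

```text
time_s: 6.47
eef_pos: [0.526, 0.3147, 0.2562]
eef_rot: [-0.001, 0.992, 0.129, 0.001]
wrist_force: [0.2, -0.8, -0.4]
opening: 0.002
grasp_force: 0.0
```

```bash
python3 -c "
from h import *
rep('a2')
o=status.get_obs();print(o['eef_rot'])"
```

```text
rect c [-0.06908538  0.0759819 ] size [0.045 0.298] th 0.29880387 0.30210596 530 world [0.58658791 0.14531024] 0.33530387
R [-0.0249 -0.0674]
L [-0.1132  0.2193]
axis dist from post 0.04037026127248028
tcp bay [-0.12337639  0.24553911] [0.5261456  0.31277333 0.25593315] 6.5167 [-0.2 -0.1  0. ]
[-5.01392379e-04  9.91538830e-01  1.29807684e-01  6.79305682e-04]
```

View pics/a2.png

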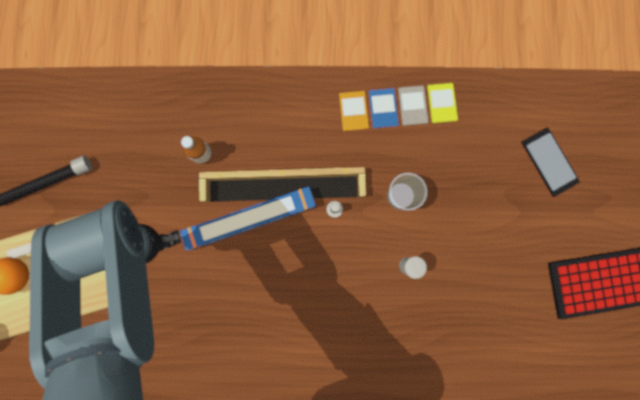

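Emit:
{"op": "send_rows", "data": {"commands": [[[0,0,0.6,0,0,-0.7],[0,0,0.6,0,0,0],[0,0,0.6,0,0,0],[0,0,0.6,0,0,0],[0,0,0,0,0,0]]]}}

```text
time_s: 6.93
eef_pos: [0.5249, 0.3087, 0.18]
eef_rot: [0.001, 0.987, 0.162, -0.003]
wrist_force: [-1.7, -1.2, -0.2]
opening: 0.0
grasp_force: 0.0
```

Emit:
{"op": "send_rows", "data": {"commands": [[[0,0.25,0,0,0,0],[0,0.25,0,0,0,0],[0,0.25,0,0,0,0],[0,0.25,0,0,0,0],[0,0.25,0,0,0,0],[0,0.25,0,0,0,0]]]}}

```text
time_s: 7.43
eef_pos: [0.5415, 0.2669, 0.1851]
eef_rot: [-0.0, 0.987, 0.162, 0.001]
wrist_force: [-1.2, 5.1, 4.3]
opening: -0.004
grasp_force: 2.3
```

```bash
python3 -c "
from h import *
rep()
o=status.get_obs();print(o['eef_rot'])"
```

```text
rect c [-0.05970684  0.0412582 ] size [0.045 0.297] th 0.30666408 0.33381012 379 world [0.59722733 0.1109519 ] 0.3431641
R [-0.0144 -0.1017]
L [-0.105   0.1843]
axis dist from post 0.040300615116082
tcp bay [-0.10920938  0.19791351] [0.54204112 0.26569643 0.18493786] 7.4833 [ 1.2  0.1 -0.2]
[1.99685177e-04 9.86747404e-01 1.62260518e-01 1.02222986e-03]
```

Emit:
{"op": "send_rows", "data": {"commands": [[[0,0.2,0,0,0,0],[0,0.2,0,0,0,0],[0,0.2,0,0,0,0],[0,0.2,0,0,0,0],[0,0.2,0,0,0,0],[0,0.2,0,0,0,0],[0,0.2,0,0,0,0]]]}}

```text
time_s: 8.07
eef_pos: [0.5544, 0.2271, 0.1838]
eef_rot: [-0.0, 0.987, 0.163, -0.0]
wrist_force: [-1.8, 3.7, 4.3]
opening: 0.001
grasp_force: 2.3
```

```bash
python3 -c "
from h import *
rep('a3')"
```

```text
rect c [-0.04647676  0.00156439] size [0.045 0.298] th 0.29296353 0.3477275 396 world [0.61189711 0.07176732] 0.32946354
R [-0.0032 -0.142 ]
L [-0.0898  0.1452]
axis dist from post 0.03942932453815637
tcp bay [-0.09786902  0.15789008] [0.55483446 0.22611349 0.18377518] 8.1167 [0.3 1.7 1.2]
```

View pics/a3.png

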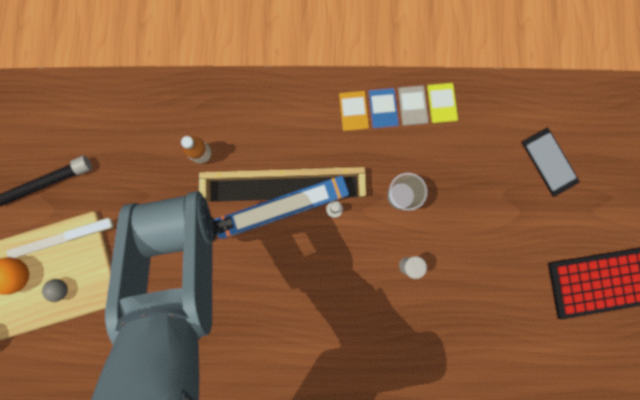

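Emit:
{"op": "send_rows", "data": {"commands": [[[0,0.18,0,0,0,0],[0,0.18,0,0,0,0],[0,0.18,0,0,0,0],[0,0,0,0,0,0],[0,-0.6,0,0,0,0],[0,0,-0.8,0,0,0],[0,0,-0.8,0,0,0],[0,0,-0.8,0,0,0]]]}}

```text
time_s: 8.78
eef_pos: [0.5533, 0.229, 0.2557]
eef_rot: [0.001, 0.987, 0.163, -0.001]
wrist_force: [0.3, 0.7, -0.6]
opening: -0.009
grasp_force: 0.0
```

Emit:
{"op": "send_rows", "data": {"commands": [[[-0.5,0.7,0,0,0,0],[-0.5,0.7,0,0,0,0],[-0.5,0.7,0,0,0,0],[0,0,0,0,0,0]]]}}

```text
time_s: 9.12
eef_pos: [0.5302, 0.1519, 0.2553]
eef_rot: [0.001, 0.987, 0.162, -0.001]
wrist_force: [0.1, 0.7, -0.6]
opening: 0.002
grasp_force: 0.0
```

```bash
python3 -c "
from h import *
rep('a4')"
```

```text
rect c [-0.03442351 -0.04191229] size [0.046 0.24 ] th 0.29644334 0.34961817 363 world [0.62552887 0.02875944] 0.33294335
R [ 0.0094 -0.1854]
L [-0.0782  0.1015]
axis dist from post 0.03863843649684253
tcp bay [-0.12450945  0.08594264] [0.53083727 0.15324181 0.25555365] 9.1667 [ 0.2 -0.7  0.4]
```

View pics/a4.png

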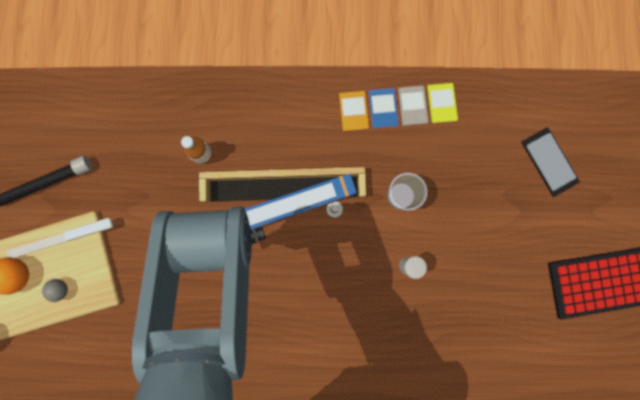

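Emit:
{"op": "send_rows", "data": {"commands": [[[0,0,0.6,0,0,0.5],[0,0,0.6,0,0,0.5],[0,0,0.6,0,0,0.5],[0,0,0.6,0,0,0.5],[0,0,0,0,0,0]]]}}

```text
time_s: 9.58
eef_pos: [0.5297, 0.1555, 0.1803]
eef_rot: [0.0, 0.998, 0.063, -0.003]
wrist_force: [-1.0, -0.5, -1.2]
opening: 0.002
grasp_force: 0.0
```

Emit:
{"op": "send_rows", "data": {"commands": [[[0.25,-0.02,0,0,0,0],[0.25,-0.02,0,0,0,0],[0.25,-0.02,0,0,0,0],[0.25,-0.02,0,0,0,0],[0.25,-0.02,0,0,0,0],[0.25,-0.02,0,0,0,0],[0.25,-0.02,0,0,0,0],[0.25,-0.02,0,0,0,0]]]}}

```text
time_s: 10.25
eef_pos: [0.591, 0.1678, 0.1842]
eef_rot: [0.0, 0.998, 0.063, 0.0]
wrist_force: [-1.8, -0.3, 1.1]
opening: 0.001
grasp_force: 1.2
```

```bash
python3 -c "
from h import *
rep('a5')"
```

```text
rect c [-0.01614449 -0.04429721] size [0.043 0.24 ] th 0.030174382 -0.045510195 331 world [0.64388275 0.02704315] 0.06667438
R [-0.0116 -0.1942]
L [-0.0207  0.1056]
axis dist from post 0.03847204931821094
tcp bay [-0.06257907  0.09826559] [0.59227671 0.16781651 0.18444481] 10.3 [ 0.1 -0.5  1.2]
```

View pics/a5.png

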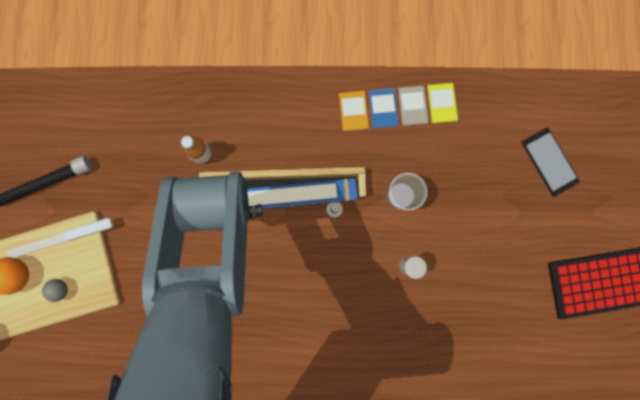

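Emit:
{"op": "send_rows", "data": {"commands": [[[0.2,-0.04,0,0,0,0],[0.2,-0.04,0,0,0,0],[0.2,-0.04,0,0,0,0],[0.15,-0.04,0,0,0,0],[0.1,0,0,0,0,0]]]}}

```text
time_s: 10.72
eef_pos: [0.6154, 0.1759, 0.1838]
eef_rot: [-0.0, 0.998, 0.063, 0.0]
wrist_force: [-2.0, -0.2, 0.5]
opening: 0.004
grasp_force: 0.8
```

```bash
python3 -c "
from h import *
rep()"
```

```text
rect c [-0.01583465 -0.08701335] size [0.044 0.145] th -0.06384131 -0.06747331 330 world [ 0.64575118 -0.01563323] -0.027341314
R [-0.0254 -0.2367]
L [-0.0063  0.0627]
axis dist from post 0.03480516492102789
tcp bay [-0.03883854  0.10544204] [0.61573955 0.17585452 0.18391799] 10.7667 [-1.   0.3  0.3]
```

Emit:
{"op": "send_rows", "data": {"commands": [[[-0.65,0,0,0,0,0.45],[-0.65,0,0,0,0,0.45],[0,0.97,0,0,0,0],[0,0.97,0,0,0,0],[0,0.97,0,0,0,0],[0,0.97,0,0,0,0],[0,0.97,0,0,0,0],[0,0.97,0,0,0,0]]]}}

```text
time_s: 11.43
eef_pos: [0.5828, -0.0043, 0.1843]
eef_rot: [0.0, 1.0, 0.019, 0.001]
wrist_force: [0.8, -0.6, 0.2]
opening: -0.004
grasp_force: 0.0
```

```bash
python3 -c "
from h import *
rep()"
```

```text
rect c [-0.01045315 -0.00921381] size [0.043 0.3  ] th -0.055206038 0.014185533 441 world [0.64829004 0.06231087] -0.018706037
R [-0.0187 -0.159 ]
L [-0.0022  0.1406]
axis dist from post 0.036145717760469806
tcp bay [-0.07783138 -0.07803536] [ 0.58346812 -0.0089236   0.1845784 ] 11.4833 [ 1.3 -2.6  0.2]
```

Emit:
{"op": "send_rows", "data": {"commands": [[[0.3,0,0,0,0,0],[0.3,0,0,0,0,0],[0.3,0,0,0,0,0],[0.2,0,0,0,0,0],[0.2,0,0,0,0,0],[0.15,0,0,0,0,0],[0.1,0,0,0,0,0]]]}}

```text
time_s: 12.07
eef_pos: [0.6271, -0.0003, 0.183]
eef_rot: [-0.0, 1.0, 0.019, -0.005]
wrist_force: [-23.9, -2.7, 15.9]
opening: -0.001
grasp_force: 12.4
```

```bash
python3 -c "
from h import *
rep()"
```

```text
rect c [-0.00159345  0.0914558 ] size [0.042 0.098] th -0.016396437 -0.25359705 293 world [0.65347022 0.16323674] 0.020103563
R [-0.0041 -0.0585]
L [0.0009 0.2414]
axis dist from post 0.04751472215337541
tcp bay [-0.03393762 -0.07106846] [ 6.27078403e-01 -3.59572732e-04  1.82851214e-01] 12.1167 [-16.6  -1.6  11. ]
```

Emit:
{"op": "send_rows", "data": {"commands": [[[-0.5,0,0,0,0,0],[-0.7,0,0,0,0,0],[-0.9,0,0,0,0,0],[-0.9,0,-0.5,0,0,0],[-0.9,0,-0.5,0,0,0],[0,0,0,0,0,0]]]}}

```text
time_s: 12.62
eef_pos: [0.5091, -0.0045, 0.2149]
eef_rot: [-0.0, 1.0, 0.019, -0.001]
wrist_force: [0.2, -0.6, 0.0]
opening: 0.0
grasp_force: 0.0
```

```bash
python3 -c "
from h import *
p=rep()
cv2.imwrite('pics/crop2.png',cv2.resize(p['image'][140:300,170:450],None,fx=2.85,fy=2.85,interpolation=cv2.INTER_CUBIC))"
```

```text
rect c [-0.00210325 -0.00856566] size [0.043 0.299] th -0.0039251484 -0.0037332736 670 world [0.65661073 0.0632633 ] 0.03257485
R [-0.0027 -0.1586]
L [-0.0015  0.1414]
axis dist from post 0.049978592389151276
tcp bay [-0.14993973 -0.07137937] [ 0.51116491 -0.00490341  0.21488834] 12.6667 [ 1.2 -0.3  0.6]
```

View pics/crop2.png

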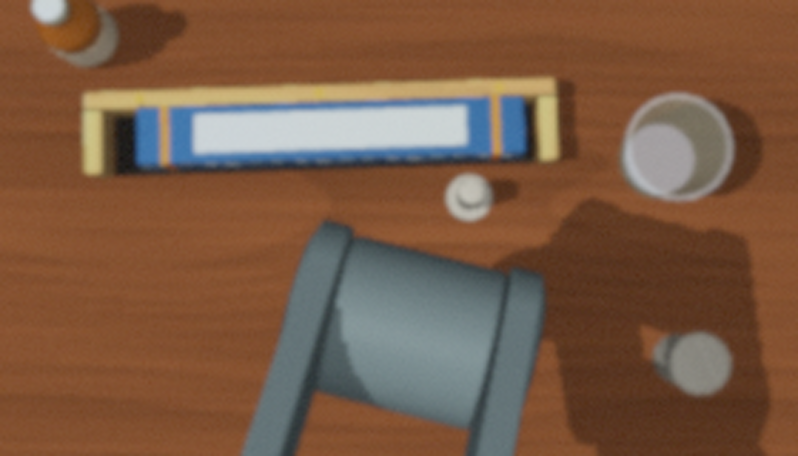

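The box is in and flush to within the measuring error. I'll press gently on the left half as well so both ends are seated.

Emit:
{"op": "send_rows", "data": {"commands": [[[0,-0.94,0.2,0,0,0],[0,-0.94,0.2,0,0,0],[0,-0.94,0.2,0,0,0],[0,-0.94,0.2,0,0,0],[0,-0.94,0.2,0,0,0],[0.8,0,0,0,0,0],[0.8,0,0,0,0,0],[0.8,0,0,0,0,0]]]}}

```text
time_s: 13.33
eef_pos: [0.5805, 0.1398, 0.1834]
eef_rot: [-0.0, 1.0, 0.02, 0.001]
wrist_force: [0.1, 0.3, -0.3]
opening: -0.002
grasp_force: 0.0
```

Emit:
{"op": "send_rows", "data": {"commands": [[[0.4,0,0,0,0,0],[0.3,0,0,0,0,0],[0.2,0,0,0,0,0],[0.2,0,0,0,0,0],[0.15,0,0,0,0,0],[0.1,0,0,0,0,0]]]}}

```text
time_s: 13.83
eef_pos: [0.6195, 0.1396, 0.1837]
eef_rot: [-0.0, 1.0, 0.018, -0.0]
wrist_force: [-1.7, -0.3, 0.1]
opening: 0.001
grasp_force: 0.0
```

Emit:
{"op": "send_rows", "data": {"commands": [[[0.08,0,0,0,0,0],[0.08,0,0,0,0,0],[0.04,0,0,0,0,0]]]}}

```text
time_s: 14.08
eef_pos: [0.6223, 0.1398, 0.183]
eef_rot: [0.0, 1.0, 0.019, -0.006]
wrist_force: [-20.1, -1.8, 13.9]
opening: -0.004
grasp_force: 9.7
```

Emit:
{"op": "send_rows", "data": {"commands": [[[-0.5,0,0,0,0,0],[-0.8,0,0,0,0,0],[-0.9,0,0,0,0,0],[-0.9,0,-0.5,0,0,0],[-0.9,0,-0.8,0,0,0],[-0.5,0,-0.8,0,0,0],[0,0,0,0,0,0],[0,0,0,0,0,0]]]}}

```text
time_s: 14.75
eef_pos: [0.4904, 0.1349, 0.2486]
eef_rot: [-0.0, 1.0, 0.019, 0.002]
wrist_force: [0.3, 0.6, 0.1]
opening: 0.002
grasp_force: 0.0
```

```bash
python3 -c "
from h import *
p=rep()
for n in ['glass','jigger','bitters']:
    print(n,models.recognise(p,n)[0]['centre'])
print(ctrl.hand_in())"
```

```text
rect c [-0.00183795 -0.00870115] size [0.042 0.299] th -0.0033568926 -0.001396615 652 world [0.6568808  0.06313758] 0.033143107
R [-0.0023 -0.1587]
L [-0.0013  0.1413]
axis dist from post 0.050304930326963135
tcp bay [-0.16542253  0.06897708] [0.49057054 0.13479456 0.2476139 ] 14.8 [ 0.7  0.3 -0.4]
glass [409.2, 191.7]
jigger [410.1, 268.8]
bitters [195.2, 149.8]
the job is handed in; nothing more can be done
None
```

The foil box lies square in the bay, flush along the back rail to within about 2 mm and about 9 mm right of the bay's centre. It went in right end first behind the post, then left end; the glass, jigger and bitters were left untouched, and the job was handed in at about 15 s.

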